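# Collect the tested laptop parts in the parts tray

## Task

The four good parts of this stripped laptop, marked with green stickers, lie scattered on the repair bench: put each one in the grey parts tray, lying flat with its sticker up, centred on its own foam pad and lengthwise along it - the fan on the white pad, the drive on the yellow, the battery on the purple and the copper heat sink on the orange. Set each part down rather than dropping it. Leave the faulty red-stickered fan and drive where they lie.

Things in the scene. Friction and masses are not known exactly. Their poses are not given: they have to be found in the camera images.
- fan: laptop blower fan, black flat box 66 (x) x 50 (y) x 14 mm high, with a grey fan wheel on top and a round green sticker on its hub; 50 g; origin at the centre of its underside, x along its length, z up; it lies flat on the bench, sticker up
- drive: solid-state drive stick, silver finned cooler on a dark green board, 80 (x) x 24 (y) x 13 mm high, with a square green sticker on top; 45 g; origin at the centre of its underside, x along its length, z up; it lies flat on the bench, sticker up
- battery: laptop battery pack of two blue round cells side by side, 70 (x) x 40 (y) x 20 mm high, square green sticker on top; 100 g; does not roll; origin at the centre of its underside, x along its length, z up; it lies flat on the bench, sticker up
- heatsink: copper finned heat sink, 60 (x) x 32 (y) x 20 mm high, square green sticker on top; 120 g; solid, can be gripped across its 32 mm width; origin at the centre of its underside, x along its length, z up; it lies flat on the bench, sticker up
- bad_fan: the faulty twin: laptop blower fan, black flat box 66 (x) x 50 (y) x 14 mm high, with a grey fan wheel on top and a round red sticker on its hub; 50 g; origin at the centre of its underside, x along its length, z up; it lies flat on the bench, sticker up. Stays where it is
- bad_drive: the faulty twin: solid-state drive stick, silver finned cooler on a dark green board, 80 (x) x 24 (y) x 13 mm high, with a square red sticker on top; 45 g; origin at the centre of its underside, x along its length, z up; it lies flat on the bench, sticker up. Stays where it is
- pad_white: white foam pad fixed in the parts tray, 90 (its x) x 60 (y) x 8 mm; origin at the centre of its underside, 3 mm above the bench: its top is 11 mm above the bench. The four pads lie 2 x 2, parallel, in one grey fixed tray (240 x 250 mm, rim 12 mm high), centres 106 mm apart along x, 110 mm along y; which colour lies where changes
- pad_yellow: yellow foam pad fixed in the parts tray, 90 (its x) x 60 (y) x 8 mm; origin at the centre of its underside, 3 mm above the bench: its top is 11 mm above the bench. The four pads lie 2 x 2, parallel, in one grey fixed tray (240 x 250 mm, rim 12 mm high), centres 106 mm apart along x, 110 mm along y; which colour lies where changes
- pad_purple: purple foam pad fixed in the parts tray, 90 (its x) x 60 (y) x 8 mm; origin at the centre of its underside, 3 mm above the bench: its top is 11 mm above the bench. The four pads lie 2 x 2, parallel, in one grey fixed tray (240 x 250 mm, rim 12 mm high), centres 106 mm apart along x, 110 mm along y; which colour lies where changes
- pad_orange: orange foam pad fixed in the parts tray, 90 (its x) x 60 (y) x 8 mm; origin at the centre of its underside, 3 mm above the bench: its top is 11 mm above the bench. The four pads lie 2 x 2, parallel, in one grey fixed tray (240 x 250 mm, rim 12 mm high), centres 106 mm apart along x, 110 mm along y; which colour lies where changes
Mind the look-alikes: they are no part of the job. What is shaped like the bad_drive but blue is not meant. Leave any pink or turquoise look-alike of the fan alone.

How it is judged (in metres and radians):
At the end, for the whole second after the job is handed in: Fan on white, drive on yellow, battery on purple, heat sink on orange: each within 15 mm of the pad centre, flat on it (0.12 rad), lengthwise within 0.3 rad either way round, released, at rest; red-stickered fan and drive flat, within 20 mm of where they began (horizontal distance between fan and pad_white below 0.015 m and z of fan in the frame of pad_white between 0.005 and 0.012 m and angle between each of fan, drive, battery, heatsink, bad_fan, bad_drive's own z axis and vertical below 0.12 rad and angle between the x axis of fan and the x axis of pad_white, either way round below 0.3 rad and linear speed of each of fan, drive, battery, heatsink below 0.02 m/s and contact force between each of fan, drive, battery, heatsink and the fingers below 0.1 N and horizontal distance between drive and pad_yellow below 0.015 m and z of drive in the frame of pad_yellow between 0.005 and 0.012 m and angle between the x axis of drive and the x axis of pad_yellow, either way round below 0.3 rad and horizontal distance between battery and pad_purple below 0.015 m and z of battery in the frame of pad_purple between 0.005 and 0.012 m and angle between the x axis of battery and the x axis of pad_purple, either way round below 0.3 rad and horizontal distance between heatsink and pad_orange below 0.015 m and z of heatsink in the frame of pad_orange between 0.005 and 0.012 m and angle between the x axis of heatsink and the x axis of pad_orange, either way round below 0.3 rad and distance of each of bad_fan, bad_drive from where it was at the start of the episode below 0.02 m); the robot touches nothing.
It fails at once if the red-stickered fan is moved from its place by more than 20 mm (distance of bad_fan from where it was at the start of the episode above 0.02 m).
It fails at once if the red-stickered drive is moved from its place by more than 20 mm (distance of bad_drive from where it was at the start of the episode above 0.02 m).
It fails at once if a good part is let go in the air (out of the fingers with its underside more than 60 mm above the bench) ((height (world z) of fan above 0.06 m and contact force between fan and the fingers below 0.02 N) or (height (world z) of drive above 0.06 m and contact force between drive and the fingers below 0.02 N) or (height (world z) of battery above 0.06 m and contact force between battery and the fingers below 0.02 N) or (height (world z) of heatsink above 0.06 m and contact force between heatsink and the fingers below 0.02 N)).
It also fails if it takes over 99 s, if anything falls off the work surface, if the arm or the gripper's body presses on something with over 40 N, if the wrist force passes 120 N, or if a joint passes its speed limit or range.

## Robot

A 6-joint arm with a two-finger parallel gripper is mounted at the origin on the work surface. World frame = base frame: x ahead of the robot, y to its left, z up, the work surface at z = 0. Lengths are in mm, angles in degrees, forces in N, time in s.
With the tool pointing down it reaches from about 350 to 850 mm from the base axis. Payload 8.1 kg.
Tool frame: the origin (TCP) lies midway between the tips of the shut fingers; the grasp point (between the pads) lies 19 mm behind it; z points along the fingers, y is the direction in which the jaws open and shut (so a half turn about z gives the same grasp; the last joint's range is limited). The gripper opens to 85 mm and grips with 20 to 120 N. Pads are 22 mm wide; open, the fingers measure 114 mm over their backs; the gripper's body (76 mm by 85 mm) begins 54 mm behind the grasp point. The pads swing forward as they close: fully open they stand 13 mm farther back than shut.
Start: joints at [71.31, 7.471, 85.268, -0, 87.261, -4.893], TCP at [143.065, 582.699, 231.292] pointing down, gripper open.
Joint ranges: [-169.43, 169.43], [-51.17, 129.36], [1.28, 143.12], [-76.62, 256.62], [0, 156.53], [-152.29, 152.29]. Speed limits (degrees/s): [136.94, 136.94, 159.86, 180, 180, 180].

## Interface

Orientations are given as [roll, pitch, yaw] about the fixed x, y, z axes, in that order (R = Rz(yaw) Ry(pitch) Rx(roll)).
In Python, from bench import telemetry, snapshot, camera_params, job gives the robot as it stands. The module is installed in compiled form; this text tells all that it offers.
- The arm moves only by the shell command python3 -m jog 'ROWS' [FORCE]. ROWS is JSON, a list that holds one entry, the list of rows, each a list of 7 numbers: the shift along the tool's x, y, z in units of 50 mm (1.0 is 50 mm), then the turn, a rotation vector about the tool's x, y, z in units of 2 pi rad (1.0 is 2 pi rad), then the opening, from 0 (shut) to 1 (fully open). In form: [[[dx, dy, dz, rx, ry, rz, claw], ...]]. A call has 1 to 12 rows; each row shifts and turns the commanded pose from where the row before left it, along the tool's axes as they then stand; what a row does not reach is not made up. A row lasts 1/8 s, in which the tool goes at most 62.5 mm and 10.7 degrees, less where a joint would pass 70% of its speed; a pose out of reach is approached as far as the arm can. A call with a number of a shift or a turn outside -1 to 1 is refused whole. A call with a gripper value outside its range is refused whole. The fingers move at their own pace and stop on an object; FORCE is the grip in N (left out, the last holds). Time passes only in rows, so rows that do not move let the fingers close. It gives the time, the measured TCP pose, the force and the opening at its end, in the units of the state.
- telemetry.sense(): the state, without advancing time (a new reading comes with each control period).
- snapshot(name): name is "scene" or "top" or "wrist"; returns (picture, depth): 480x640x3 uint8, red, green, blue; 480x640 float32, mm along the optical axis (not along the pixel's ray), 0 where there is no reading.
- camera_params(name): a dict with "K" (3x3 intrinsics, pixels), "extrinsics" (4x4, takes a point from camera to world coordinates). Camera axes: x right, y down, z forward; pixel columns grow to the right and rows downward; lengths in mm; the calibration is good to about 2 mm. A picture is of the moment at which its call begins: read the wrist's pose just before it. camera_params takes no time and is no camera call; for the wrist camera it gives the pose at the moment of the call.
- job.hand_in(): hands the job in, once; it reports no verdict.
The state is a dict: "time": time; "joint_pos": joint angles; "qd": joint speeds; "joint_efforts": joint torques, N m; "tool_pos": TCP position; "tcp_rot": TCP orientation; "ft_force": force on the tool from outside, world axes, zero at the start; "wrist_torque": the same for the moment, N m; "finger_gap": finger opening in mm.
Only numpy, scipy, OpenCV 4.12 (cv2) and the standard library are available. Lean on these libraries where they do the work, as an engineer would, in place of code of your own. Each camera call takes 0.05 s, during which the arm holds its last target. There are 200 camera calls.

## Working session

There is one attempt and no reset: what is moved stays moved. The work goes in short steps, Python scripts to look and compute and a shell command to move; the robot and the scene stay as the last step left them, time stands still between calls to the robot, and variables do not carry over. Pictures are saved under pics/ and viewed, about 12 in all and at most 16, crops included, and the job is handed in when it is done.

```bash
mkdir -p pics; python3 - <<'E'
from bench import telemetry, snapshot, camera_params
import cv2,numpy as np
s=telemetry.sense();print(s['time'],s['tool_pos'],s['tcp_rot'],s['finger_gap'])
for n in['top','scene']:
    p,d=snapshot(n);cv2.imwrite(f'pics/{n}0.png',p[:,:,::-1]);np.save(f'pics/{n}0.npy',d)
    c=camera_params(n);print(n,np.round(c['K'],1).tolist(),np.round(c['extrinsics'],3).tolist())
E
```

```text
0.0 [142.89645615 582.15949753 230.22472623] [-1.79891630e+02 -8.95977582e-03  1.66203346e+02] 85.12853351912952
top [[526.5, 0.0, 318.1], [0.0, 526.5, 246.6], [0.0, 0.0, 1.0]] [[0.019, -0.995, 0.094, 353.637], [-1.0, -0.017, 0.021, -91.61], [-0.019, -0.095, -0.995, 1142.258], [0.0, 0.0, 0.0, 1.0]]
scene [[484.2, 0.0, 315.8], [0.0, 484.2, 247.2], [0.0, 0.0, 1.0]] [[-0.275, 0.769, -0.577, 1072.74], [0.961, 0.222, -0.163, 91.032], [0.003, -0.6, -0.8, 900.296], [0.0, 0.0, 0.0, 1.0]]
```

View pics/top0.png

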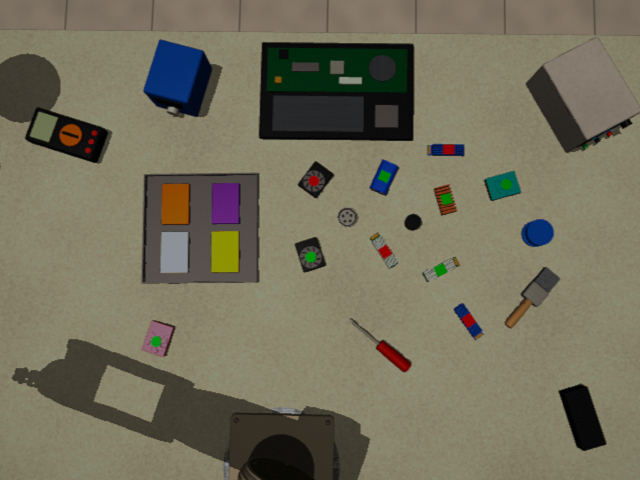

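The top view shows these candidates:
- **Fan, green sticker:** (311,256). The red twin is at (315,180), the pink one at (157,340) and the turquoise one at (503,185).
- **Drive, green sticker:** (440,269). The red twin is at (384,250), and blue sticks are at (446,150) and (468,320).
- **Battery:** (384,177).
- **Heat sink:** (445,199).
- **Tray pads:** orange (175,204), purple (226,203), white (174,252), yellow (225,252).

Next I'll measure these and check them in a close crop.

```bash
cat > h.py <<'E'
import cv2,numpy as np
from bench import camera_params
def ray(cam,px,z):
    c=camera_params(cam) if isinstance(cam,str) else cam
    px=np.atleast_2d(px).astype(float);T=c['extrinsics']
    d=np.c_[px,np.ones(len(px))]@np.linalg.inv(c['K']).T@T[:3,:3].T
    o=T[:3,3];return (o+d*((z-o[2])/d[:,2])[:,None])[:,:2]
def zmap(c,d):
    v,u=np.mgrid[:480,:640];P=np.stack([u,v,np.ones_like(u)],-1)@np.linalg.inv(c['K']).T*d[...,None]
    return P@c['extrinsics'][:3,:3].T+c['extrinsics'][:3,3]
def rect(pts):
    (c,s,a)=cv2.minAreaRect(pts.astype(np.float32))
    if s[0]<s[1]: s=s[::-1];a+=90
    return np.round(c,1),np.round(s,1),round((a+90)%180-90,1)
E
python3 - <<'E'
from h import *
im=cv2.imread('pics/top0.png');d=np.load('pics/top0.npy');c=camera_params('top');P=zmap(c,d)
crop=cv2.resize(im[125:365,135:535],None,fx=2,fy=2,interpolation=cv2.INTER_CUBIC);cv2.imwrite('pics/crop0.png',crop)
z=P[...,2];print('table z',np.median(z[300:330,280:340]),np.std(z[300:330,280:340]))
hsv=cv2.cvtColor(im,cv2.COLOR_BGR2HSV);H,S,V=cv2.split(hsv)
# stickers
for n,m in(('green',(abs(H.astype(int)-60)<12)&(S>150)&(V>90)),('red',((H<5)|(H>175))&(S>170)&(V>80))):
    k,l,st,ce=cv2.connectedComponentsWithStats(m.astype(np.uint8))
    for i in range(1,k):
        if st[i,4]>25: print(n,np.round(ce[i]),st[i,4],'world@17',ray(c,ce[i],17).round(1))
# raised bodies
m=((z>6)&(z<45)&(d>0)).astype(np.uint8)
k,l,st,ce=cv2.connectedComponentsWithStats(m)
for i in range(1,k):
    if 80<st[i,4]<2500:
        v,u=np.where(l==i);print(np.round(ce[i]),st[i,4],'top z',np.percentile(z[l==i],80).round(1),*rect(P[v,u,:2]))
for n,lo,hi in(('orange',(8,170,120),(18,255,255)),('purple',(135,100,60),(155,255,255)),('yellow',(26,170,120),(33,255,255)),('white',(90,5,150),(130,70,255))):
    m=cv2.inRange(hsv,lo,hi);m[:170]=0;m[285:]=0;m[:,:145]=0;m[:,258:]=0
    v,u=np.where(cv2.morphologyEx(m,cv2.MORPH_OPEN,np.ones((3,3))));print(n,len(u),*rect(ray(c,np.c_[u,v],11)))
E
```

```text
table z 1.0916629481488371 60.09954650910659
green [384. 176.] 85 world@17 [[ 616.4 -207.8]]
green [506. 184.] 86 world@17 [[ 603.  -470.6]]
green [446. 198.] 97 world@17 [[ 569.1 -341.9]]
green [310. 256.] 90 world@17 [[438.6 -51.8]]
green [440. 270.] 110 world@17 [[ 415.7 -328.4]]
green [156. 341.] 85 world@17 [[252.8 273. ]]
red [448. 149.] 91 world@17 [[ 678.4 -347.5]]
red [313. 180.] 85 world@17 [[604.4 -55. ]]
red [385. 251.] 106 world@17 [[ 452.5 -210.8]]
red [468. 320.] 102 world@17 [[ 310.5 -387.9]]
red [393. 357.] 368 world@17 [[ 230.8 -229.8]]
[191.  98.] 537 top z 37.0 [785.8 217.4] [150.6  75.1] -54.1
[550. 115.] 788 top z 37.9 [ 755.3 -563.5] [179.6  19.3] 33.1
[449. 149.] 360 top z 14.8 [ 678.7 -348.6] [69.9 25.4] -89.5
[316. 179.] 704 top z 17.1 [609.5 -59.2] [66.6 50.8] -35.8
[384. 177.] 596 top z 21.9 [ 616.9 -208.9] [74.1 39.8] -23.4
[503. 185.] 734 top z 16.8 [ 601.  -465.5] [68.  50.6] -72.6
[198. 225.] 1099 top z 14.2 [498. 192.] [256.  244.9] -88.7
[176. 204.] 1166 top z 14.0 [547.6 244.9] [106.7  65.4] 0.8
[225. 203.] 1187 top z 13.8 [553.7 135.8] [101.7  71. 
[... 320 characters left out ...]
194 top z 14.0 [445.  246.2] [100.7  78.4] -3.3
[310. 254.] 713 top z 17.3 [444.1 -50.5] [66.1 49.8] 19.5
[385. 251.] 357 top z 15.3 [ 455.5 -211.7] [73.4 27.3] 33.7
[440. 269.] 361 top z 15.0 [ 417.4 -331.6] [73.7 23.7] -62.5
[534. 294.] 1103 top z 21.0 [ 358.4 -520.5] [154.6  44.9] -41.9
[468. 320.] 382 top z 15.0 [ 308.8 -389.6] [73.2 24.8] 35.4
[388. 351.] 573 top z 26.3 [ 255.9 -201.8] [163.7  25.6] 51.4
[158. 338.] 768 top z 17.5 [257.8 270.3] [69.3 51.8] -16.4
[583. 417.] 1838 top z 34.3 [ 113.9 -624.8] [132.3  62.4] 16.8
orange 1038 [550.2 248.2] [87.8 55.1] 2.4
purple 1105 [553.  137.4] [89.4 57.2] 1.9
yellow 1058 [447.8 134.9] [86.9 56.4] 1.0
white 888 [443.7 244.7] [82.7 54.6] 1.0
```

View pics/crop0.png

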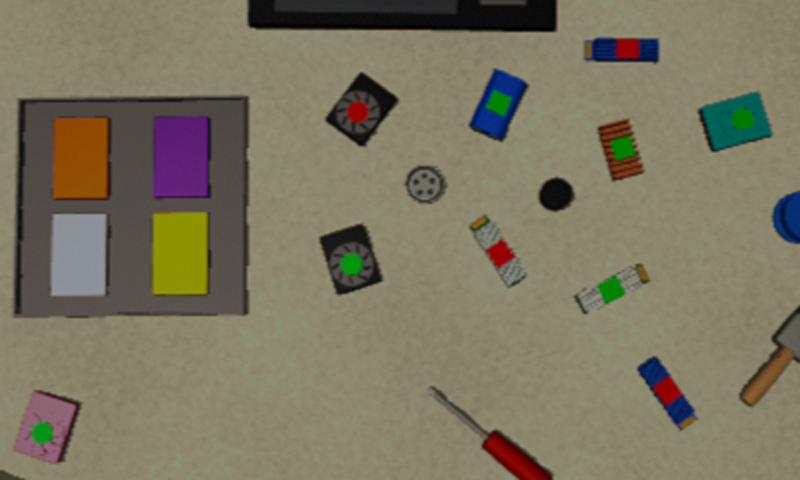

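```bash
cat > go.py <<'E'
# go.py x y yaw z : what to add to the present pose, tool axes, units of a row
import sys,numpy as np
from scipy.spatial.transform import Rotation as R
from bench import telemetry
s=telemetry.sense();x,y,yaw,z=map(float,sys.argv[1:5])
r=R.from_euler('xyz',s['tcp_rot'],degrees=True);g=R.from_euler('xyz',[180,0,yaw],degrees=True)
p=np.array([x,y,z])-s['tool_pos'];rv=(r.inv()*g).as_rotvec()
print('t',s['time'],'pos',s['tool_pos'].round(1) if hasattr(s['tool_pos'],'round') else s['tool_pos'],'yaw',s['tcp_rot'][2],'gap',s['finger_gap'])
print('shift/50 now frame',(r.inv().apply(p)/50).round(3),'shift/50 after turn',(g.inv().apply(p)/50).round(3),'turn/2pi',(rv/2/np.pi).round(4))
E
python3 go.py 444 -50.5 199.5 100
```

```text
t 0.1 pos [142.9 582.2 230.3] yaw 166.20188364700715 gap 85.13470422939832
shift/50 now frame [ -8.866 -10.848   2.624] shift/50 after turn [ -1.452 -13.938   2.607] turn/2pi [-0.0003 -0.0001 -0.0925]
```

```bash
python3 -m jog '[[[0,0,0,0,0,-0.0231,1],[0,0,0,0,0,-0.0231,1],[0,0,0,0,0,-0.0231,1],[0,0,0,0,0,-0.0231,1],[-0.097,-0.93,0,0,0,0,1],[-0.097,-0.93,0,0,0,0,1],[-0.097,-0.93,0,0,0,0,1],[-0.097,-0.93,0,0,0,0,1],[-0.097,-0.93,0,0,0,0,1],[-0.097,-0.93,0,0,0,0,1],[-0.097,-0.93,0,0,0,0,1],[-0.097,-0.93,0.1,0,0,0,1]]]' 50; python3 go.py 444 -50.5 199.5 100
```

```text
time: 1.6
tool_pos: [304.0, 243.6, 226.4]
tcp_rot: [180.0, 0.0, -160.5]
ft_force: [0.9, 0.2, -0.3]
finger_gap: 85.3
t 1.6 pos [304.  243.6 226.4] yaw -160.5121552437708 gap 85.25515555862019
shift/50 now frame [-0.675 -6.479  2.527] shift/50 after turn [-0.675 -6.479  2.527] turn/2pi [ 0.      0.0001 -0.    ]
```

```bash
python3 -m jog '[[[-0.09,-0.93,0.3,0,0,0,1],[-0.09,-0.93,0.36,0,0,0,1],[-0.09,-0.93,0.36,0,0,0,1],[-0.1,-0.93,0.36,0,0,0,1],[-0.1,-0.93,0.36,0,0,0,1],[-0.1,-0.93,0.36,0,0,0,1],[-0.1,-0.9,0.36,0,0,0,1],[0,0,0,0,0,0,1]]]'; python3 go.py 444 -50.5 199.5 2; python3 - <<'E'
from h import *
from bench import snapshot
p,d=snapshot('wrist');cv2.imwrite('pics/w1.png',p[:,:,::-1])
E
```

```text
time: 2.6
tool_pos: [442.4, -51.5, 101.3]
tcp_rot: [179.9, -0.2, -160.7]
ft_force: [-1.2, 0.1, 0.2]
finger_gap: 85.4
t 2.6 pos [442.4 -51.5 101.3] yaw -160.73968853687006 gap 85.37737839037162
shift/50 now frame [-0.044  0.006  1.985] shift/50 after turn [-0.038  0.009  1.986] turn/2pi [ 0.0002 -0.0005 -0.0007]
```

View pics/w1.png

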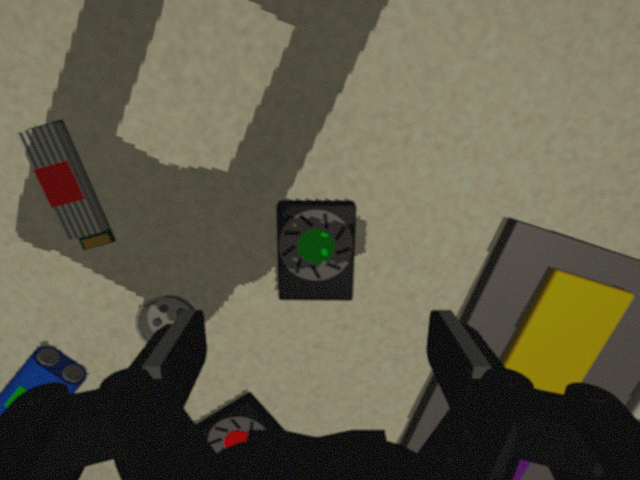

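The wrist view shows the green-stickered fan square between the jaws at (316,250). I'll check its centre by casting a ray, then go down.

```bash
python3 - <<'E'
from h import *
print(ray('wrist',[[316.5,250],[278,201],[355,299]],14))
E
python3 -m jog '[[[-0.02,0.01,0.65,0,0,0,1],[-0.02,0,0.65,0,0,0,1],[0,0,0.4,0,0,0,1],[0,0,0.28,0,0,0,1],[0,0,0,0,0,0,1]]]'; python3 go.py 444 -50.5 199.5 2
```

```text
[[442.99310142 -48.91393701]
 [420.80414243 -81.74105801]
 [467.07179675 -13.29107408]]
time: 3.28
tool_pos: [444.1, -47.5, 3.8]
tcp_rot: [179.9, -0.1, -160.5]
ft_force: [-1.0, -0.4, 0.2]
finger_gap: 85.5
t 3.275 pos [444.1 -47.5   3.8] yaw -160.48227533270537 gap 85.50444449836233
shift/50 now frame [ 0.023 -0.055  0.036] shift/50 after turn [ 0.023 -0.055  0.036] turn/2pi [ 0.0001 -0.0002  0.    ]
```

```bash
python3 -m jog '[[[0,0,0.04,0,0,0,1],[0,0,0,0,0,0,0],[0,0,0,0,0,0,0],[0,0,0,0,0,0,0],[0,0,0,0,0,0,0],[0,0,0,0,0,0,0],[0,0,0,0,0,0,0]]]' 40; python3 go.py 444 -50.5 199.5 2
```

```text
time: 4.15
tool_pos: [445.6, -48.5, 3.1]
tcp_rot: [-180.0, 0.1, -160.5]
ft_force: [-1.0, -0.2, 6.0]
finger_gap: 48.7
t 4.15 pos [445.6 -48.5   3.1] yaw -160.54101355575244 gap 48.66517787398918
shift/50 now frame [ 0.044 -0.027  0.023] shift/50 after turn [ 0.044 -0.027  0.023] turn/2pi [-0.0001  0.0002 -0.0001]
```

Gripped: the gap is 48.7 mm for a 50 mm part. Lift, then carry to the white pad.

```bash
python3 -m jog '[[[0,0,-0.3,0,0,0,0],[0,0,-0.6,0,0,0,0],[0,0,-0.1,0,0,0,0],[0,0,0,0,0,0.025,0],[0,0,0,0,0,0.025,0],[0,0,0,0,0,0,0]]]'; python3 go.py 444.3 244.9 181.5 52
```

```text
time: 4.9
tool_pos: [444.6, -48.2, 51.9]
tcp_rot: [180.0, -0.0, -178.5]
ft_force: [0.4, -0.1, -0.8]
finger_gap: 48.8
t 4.9 pos [444.6 -48.2  51.9] yaw -178.48221148059633 gap 48.77007996634154
shift/50 now frame [-1.50e-01  5.86e+00 -1.00e-03] shift/50 after turn [-1.480e-01  5.861e+00 -2.000e-03] turn/2pi [ 0.     -0.0001  0.    ]
```

```bash
python3 -m jog '[[[-0.015,0.4,0,0,0,0,0],[-0.015,0.75,0,0,0,0,0],[-0.02,0.85,0,0,0,0,0],[-0.02,0.85,0,0,0,0,0],[-0.02,0.85,0,0,0,0,0],[-0.02,0.85,0,0,0,0,0],[-0.02,0.75,0,0,0,0,0],[-0.02,0.56,0,0,0,0,0],[0,0,0,0,0,0,0],[0,0,0,0,0,0,0]]]'; python3 go.py 444.3 244.9 181.5 15
```

```text
time: 6.15
tool_pos: [444.5, 244.3, 51.8]
tcp_rot: [-180.0, -0.0, -178.4]
ft_force: [-0.1, 0.3, -0.8]
finger_gap: 48.7
t 6.15 pos [444.5 244.3  51.8] yaw -178.39451306027684 gap 48.67658423852321
shift/50 now frame [0.004 0.013 0.737] shift/50 after turn [0.004 0.013 0.737] turn/2pi [-0.0001 -0.0001  0.0003]
```

```bash
python3 -m jog '[[[0,0.01,0.4,0,0,0,0],[0,0,0.2,0,0,0,0],[0,0,0.08,0,0,0,0],[0,0,0.06,0,0,0,0],[0,0,0,0,0,0,0],[0,0,0,0,0,0,0.75],[0,0,0,0,0,0,0.75],[0,0,0,0,0,0,0.75],[0,0,0,0,0,0,0.75]]]'; python3 go.py 444.3 244.9 181.5 15
```

```text
time: 7.28
tool_pos: [445.0, 245.4, 15.4]
tcp_rot: [180.0, 0.0, -178.5]
ft_force: [0.0, 0.1, 0.1]
finger_gap: 64.5
t 7.275 pos [445.  245.4  15.4] yaw -178.5295516120434 gap 64.50952117031544
shift/50 now frame [ 0.014 -0.009  0.008] shift/50 after turn [ 0.014 -0.009  0.008] turn/2pi [ 0.      0.     -0.0001]
```

```bash
python3 -m jog '[[[0,0,-0.4,0,0,0,0.75],[0,0,-0.8,0,0,0,0.75],[0,0,-0.5,0,0,0.0295,0.75],[0,0,0,0,0,0.0295,0.75],[0,0,0,0,0,0.0295,0.75],[0,0,0,0,0,0.0295,0.75],[0,0,0,0,0,0.0295,0.75],[0,0,0,0,0,0.0295,0.75],[0,0,0,0,0,0,0.75]]]'; python3 go.py 418.8 -334.3 117.5 100
```

```text
time: 8.4
tool_pos: [444.8, 245.3, 100.3]
tcp_rot: [-180.0, 0.0, 117.8]
ft_force: [0.1, 0.3, -0.5]
finger_gap: 64.1
t 8.4 pos [444.8 245.3 100.3] yaw 117.81721429461595 gap 64.08505186804885
shift/50 now frame [-1.001e+01 -5.870e+00  6.000e-03] shift/50 after turn [-1.0042e+01 -5.8150e+00  5.0000e-03] turn/2pi [-0.      0.      0.0009]
```

```bash
python3 -m jog '[[[-0.5,-0.29,0,0,0,0.0009,0.75],[-0.86,-0.5,0,0,0,0,0.75],[-0.86,-0.5,0,0,0,0,0.75],[-0.86,-0.5,0,0,0,0,0.75],[-0.86,-0.5,0,0,0,0,0.75],[-0.86,-0.5,0,0,0,0,0.75],[-0.86,-0.5,0,0,0,0,0.75],[-0.86,-0.5,0,0,0,0,0.75],[-0.86,-0.5,0,0,0,0,0.75],[-0.86,-0.5,0,0,0,0,0.75],[-0.86,-0.5,0,0,0,0,0.75],[-0.86,-0.5,0,0,0,0,0.75]]]'; python3 go.py 418.8 -334.3 117.5 100
```

```text
time: 9.9
tool_pos: [417.2, -331.8, 100.4]
tcp_rot: [180.0, 0.0, 117.7]
ft_force: [1.5, -0.2, 0.3]
finger_gap: 64.2
t 9.9 pos [ 417.2 -331.8  100.4] yaw 117.71948803912497 gap 64.15519083413022
shift/50 now frame [-0.059  0.005  0.008] shift/50 after turn [-0.059  0.005  0.008] turn/2pi [0.     0.     0.0006]
```

```bash
python3 -m jog '[[[-0.05,0,0,0,0,0,0.75],[0,0,0,0,0,0,0.75]]]'; python3 - <<'E'
from h import *
from bench import snapshot,telemetry
c=camera_params('wrist');p,d=snapshot('wrist');cv2.imwrite('pics/w2.png',p[:,:,::-1])
print(telemetry.sense()['tool_pos'])
P=zmap(c,d);z=P[...,2];m=((z>4)&(z<30)&(d>0)).astype(np.uint8);k,l,st,ce=cv2.connectedComponentsWithStats(m)
for i in range(1,k):
    if st[i,4]>1500: v,u=np.where(l==i);print(ce[i].round(),st[i,4],np.percentile(z[l==i],80),*rect(P[v,u,:2]))
E
```

```text
time: 10.15
tool_pos: [418.4, -332.1, 100.0]
tcp_rot: [180.0, -0.1, 117.5]
ft_force: [0.2, 0.5, 0.7]
finger_gap: 64.2
[ 418.51435933 -331.43333987   99.99367358]
[471.  98.] 5414 13.50871154698133 [ 457.1 -210.3] [75.4 24.1] 34.0
[319. 241.] 3838 13.467737195965368 [ 419.3 -332.2] [74.5 24. ] -62.3
[510. 238.] 3242 28.328688288737933 [ 518.7 -269.5] [33.8 33.7] -41.5
[132. 248.] 4181 13.450641075478984 [ 309.7 -390.7] [75.8 24.5] 35.1
[506. 348.] 3534 20.050364515235323 [ 569.5 -340.4] [61.7 31.3] 15.8
[623. 408.] 1652 13.286886285311551 [ 680.5 -336.6] [45.4 25.4] -89.8
```

View pics/w2.png

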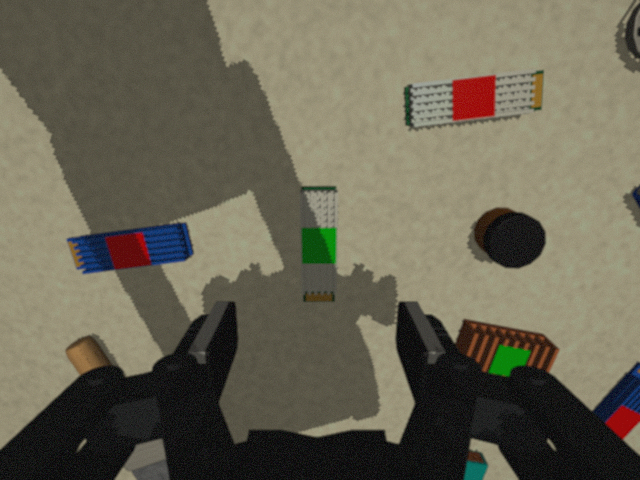

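The wrist view shows the green-stickered drive centred at (319,243) and aligned. The black knob and the heat sink are clear of the fingers. Descend and grip.

```bash
python3 -m jog '[[[0,0,0.5,0,0,0,0.75],[0,0,0.8,0,0,0,0.75],[0,0,0.4,0,0,0,0.75],[0,0,0.23,0,0,0,0.75],[0,0,0,0,0,0,0.75],[0,0,0,0,0,0,0],[0,0,0,0,0,0,0],[0,0,0,0,0,0,0],[0,0,0,0,0,0,0],[0,0,0,0,0,0,0],[0,0,0,0,0,0,0],[0,0,0,0,0,0,0]]]' 40; python3 go.py 419 -332 117.5 50
```

```text
time: 11.7
tool_pos: [419.4, -333.1, 5.1]
tcp_rot: [180.0, 0.1, 117.4]
ft_force: [-0.4, 0.7, 6.9]
finger_gap: 22.5
t 11.7 pos [ 419.4 -333.1    5.1] yaw 117.41905406284175 gap 22.5468116671379
shift/50 now frame [ 0.021  0.003 -0.897] shift/50 after turn [ 0.023  0.002 -0.897] turn/2pi [ 0.0001  0.0003 -0.0002]
```

```bash
python3 -m jog '[[[0,0,-0.3,0,0,0,0],[0,0,-0.5,0,0,0,0],[0,0,-0.2,0,0,-0.0297,0],[0,0,0,0,0,-0.0297,0],[0,0,0,0,0,-0.0297,0],[0,0,0,0,0,-0.0297,0],[0,0,0,0,0,-0.0297,0],[0,0,0,0,0,-0.0297,0],[0,0,0,0,0,0,0]]]'; python3 go.py 447.1 134.9 181.5 54
```

```text
time: 12.82
tool_pos: [418.7, -332.5, 54.6]
tcp_rot: [-180.0, 0.0, -178.5]
ft_force: [-0.3, 0.5, -0.5]
finger_gap: 22.5
t 12.825 pos [ 418.7 -332.5   54.6] yaw -178.49406545361506 gap 22.455508507179292
shift/50 now frame [-8.13e-01  9.33e+00  8.00e-03] shift/50 after turn [-0.812  9.33   0.012] turn/2pi [-0.0001  0.0001  0.    ]
```

```bash
python3 -m jog '[[[-0.04,0.45,0,0,0,0,0],[-0.08,0.9,0,0,0,0,0],[-0.08,0.93,0,0,0,0,0],[-0.08,0.93,0,0,0,0,0],[-0.08,0.93,0,0,0,0,0],[-0.08,0.93,0,0,0,0,0],[-0.08,0.93,0,0,0,0,0],[-0.08,0.93,0,0,0,0,0],[-0.08,0.93,0,0,0,0,0],[-0.08,0.9,0,0,0,0,0],[-0.05,0.57,0,0,0,0,0],[0,0,0,0,0,0,0]]]'; python3 go.py 447.1 134.9 181.5 15.5
```

```text
time: 14.32
tool_pos: [445.4, 137.4, 53.9]
tcp_rot: [180.0, -0.0, -178.4]
ft_force: [0.5, 0.2, -0.5]
finger_gap: 22.7
t 14.325 pos [445.4 137.4  53.9] yaw -178.40725472899962 gap 22.733020629497755
shift/50 now frame [-0.033 -0.052  0.769] shift/50 after turn [-0.033 -0.052  0.769] turn/2pi [ 0.0001 -0.      0.0003]
```

```bash
python3 -m jog '[[[-0.02,-0.03,0.4,0,0,0,0],[0,0,0.2,0,0,0,0],[0,0,0.08,0,0,0,0],[0,0,0.07,0,0,0,0],[0,0,0,0,0,0,0],[0,0,0,0,0,0,0.7],[0,0,0,0,0,0,0.7],[0,0,0,0,0,0,0.7],[0,0,0,0,0,0,0.7],[0,0,0,0,0,0,0.7]]]'; python3 go.py 447.1 134.9 181.5 15
```

```text
time: 15.58
tool_pos: [447.3, 133.7, 16.3]
tcp_rot: [180.0, 0.0, -178.4]
ft_force: [0.6, -0.4, 0.7]
finger_gap: 59.8
t 15.575 pos [447.3 133.7  16.3] yaw -178.42462092814748 gap 59.79122788135372
shift/50 now frame [0.004 0.024 0.027] shift/50 after turn [0.004 0.024 0.027] turn/2pi [0.     0.     0.0002]
```

```bash
python3 -m jog '[[[0,0,-0.4,0,0,0,0.75],[0,0,-0.8,0,0,0,0.75],[0,0,-0.5,0,0,-0.021,0.75],[0,0,0,0,0,-0.021,0.75],[0,0,0,0,0,0,0.75]]]'; python3 go.py 569.5 -340.4 196.5 100
```

```text
time: 16.2
tool_pos: [447.4, 133.7, 101.6]
tcp_rot: [-180.0, 0.0, -163.4]
ft_force: [0.1, 0.3, 0.4]
finger_gap: 64.1
t 16.2 pos [447.4 133.7 101.6] yaw -163.351007483359 gap 64.05818611485007
shift/50 now frame [ 0.378 -9.784  0.032] shift/50 after turn [ 0.353 -9.785  0.031] turn/2pi [-0.      0.0001  0.0004]
```

```bash
python3 -m jog '[[[0.02,-0.5,0,0,0,0,0.75],[0.03,-0.9,0,0,0,0,0.75],[0.03,-0.95,0,0,0,0,0.75],[0.04,-0.95,0,0,0,0,0.75],[0.04,-0.95,0,0,0,0,0.75],[0.04,-0.95,0,0,0,0,0.75],[0.04,-0.95,0,0,0,0,0.75],[0.04,-0.95,0,0,0,0,0.75],[0.04,-0.95,0,0,0,0,0.75],[0.03,-0.95,0,0,0,0,0.75],[0.02,-0.78,0,0,0,0,0.75],[0,0,0,0,0,0,0.75]]]'; python3 go.py 569.5 -340.4 196.5 4;  python3 - <<'E'
from h import *
from bench import snapshot,telemetry
c=camera_params('wrist');p,d=snapshot('wrist');cv2.imwrite('pics/w3.png',p[:,:,::-1])
P=zmap(c,d);z=P[...,2];m=((z>4)&(z<30)&(d>0)).astype(np.uint8);k,l,st,ce=cv2.connectedComponentsWithStats(m)
for i in range(1,k):
    if st[i,4]>1500: v,u=np.where(l==i);print(ce[i].round(),st[i,4],np.percentile(z[l==i],80),*rect(P[v,u,:2]))
E
```

```text
time: 17.7
tool_pos: [569.5, -342.5, 100.0]
tcp_rot: [180.0, -0.1, -163.7]
ft_force: [0.4, 0.9, 0.2]
finger_gap: 64.0
t 17.7 pos [ 569.5 -342.5  100. ] yaw -163.65583072179302 gap 64.00287846767304
shift/50 now frame [-0.014  0.04   1.919] shift/50 after turn [-0.012  0.041  1.919] turn/2pi [ 0.0001 -0.0002 -0.0004]
[48. 48.] 2365 8.408026297238127 [ 502.1 -520.4] [52.5 28.5] -4.5
[583. 125.] 6092 13.530639033083776 [ 456.7 -210.9] [75.1 25.5] 34.2
[457. 207.] 3121 28.45911590078262 [ 518.8 -270. ] [33.6 33. ] 26.2
[317. 249.] 4916 20.308079669890958 [ 569.9 -341.4] [60.5 32.1] 15.8
[116. 242.] 8472 15.037009796011835 [ 602.8 -465.2] [67.1 50.5] -74.0
[496. 343.] 3030 20.105975336097398 [ 602.  -201.7] [41.5 37.7] 67.5
[269. 385.] 2969 13.34456942512693 [ 681.1 -343.8] [64.4 25.8] 89.8
```

View pics/w3.png

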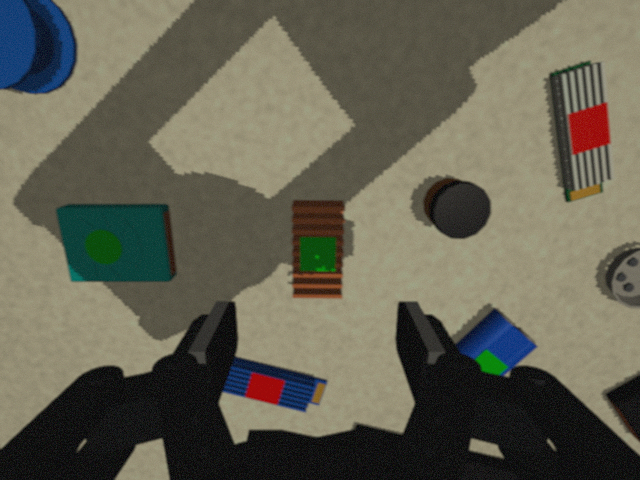

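The copper heat sink is at (317,249), centred and aligned, with the neighbours clear. Descend and grip.

```bash
python3 -m jog '[[[0,0.02,0.5,0,0,0,0.75],[0,0,0.8,0,0,0,0.75],[0,0,0.4,0,0,0,0.75],[0,0,0.18,0,0,0,0.75],[0,0,0,0,0,0,0.75],[0,0,0,0,0,0,0],[0,0,0,0,0,0,0],[0,0,0,0,0,0,0],[0,0,0,0,0,0,0],[0,0,0,0,0,0,0],[0,0,0,0,0,0,0],[0,0,0,0,0,0,0]]]' 60; python3 go.py 569.5 -340.4 181.5 54
```

```text
time: 19.25
tool_pos: [571.0, -340.0, 9.3]
tcp_rot: [-179.9, 0.1, -163.3]
ft_force: [-0.2, -0.6, 5.8]
finger_gap: 30.1
t 19.25 pos [ 571.  -340.     9.3] yaw -163.313004835349 gap 30.087417143086316
shift/50 now frame [ 0.029 -0.002 -0.894] shift/50 after turn [ 0.03  -0.008 -0.894] turn/2pi [-0.0004  0.0004  0.0422]
```

```bash
python3 -m jog '[[[0,0,-0.3,0,0,0,0],[0,0,-0.4,0,0,0,0],[0,0,-0.2,0,0,0.021,0],[0,0,0,0,0,0.021,0],[0,0,0,0,0,0,0]]]'; python3 go.py 550.3 247.7 181.5 55
```

```text
time: 19.88
tool_pos: [570.3, -339.4, 53.9]
tcp_rot: [-179.9, 0.1, -178.4]
ft_force: [-0.3, 0.6, -2.7]
finger_gap: 30.2
t 19.875 pos [ 570.3 -339.4   53.9] yaw -178.38051619693522 gap 30.22212731107103
shift/50 now frame [ 0.067 11.748 -0.033] shift/50 after turn [ 0.092 11.748 -0.022] turn/2pi [-0.0001  0.0002  0.0003]
```

```bash
python3 -m jog '[[[0,0.5,0,0,0,0,0],[0.01,0.9,0,0,0,0,0],[0.01,1,0,0,0,0,0],[0.01,1,0,0,0,0,0],[0.01,1,0,0,0,0,0],[0.01,1,0,0,0,0,0],[0.01,1,0,0,0,0,0],[0.01,1,0,0,0,0,0],[0.01,1,0,0,0,0,0],[0.01,1,0,0,0,0,0],[0,1,0,0,0,0,0],[0,0.8,0,0,0,0,0]]]'; python3 -m jog '[[[0,0.54,0,0,0,0,0],[0,0,0,0,0,0,0],[0,0,0,0,0,0,0]]]'; python3 go.py 550.3 247.7 181.5 20
```

```text
time: 21.38
tool_pos: [549.7, 222.7, 53.0]
tcp_rot: [180.0, 0.0, -178.2]
ft_force: [0.3, 0.9, -1.6]
finger_gap: 30.6
time: 21.75
tool_pos: [549.1, 247.1, 52.4]
tcp_rot: [-180.0, -0.0, -178.3]
ft_force: [-0.5, -0.4, -1.5]
finger_gap: 30.2
t 21.75 pos [549.1 247.1  52.4] yaw -178.31462393308584 gap 30.206709627777553
shift/50 now frame [-0.025  0.012  0.649] shift/50 after turn [-0.025  0.012  0.649] turn/2pi [-0.0001 -0.      0.0005]
```

```bash
python3 -m jog '[[[-0.02,0.01,0.35,0,0,0,0],[0,0,0.18,0,0,0,0],[0,0,0.08,0,0,0,0],[0,0,0.05,0,0,0,0],[0,0,0,0,0,0,0]]]'; python3 -m jog '[[[0,0,0,0,0,0,0.65],[0,0,0,0,0,0,0.65],[0,0,0,0,0,0,0.65],[0,0,0,0,0,0,0.65],[0,0,-0.4,0,0,0,0.65],[0,0,-0.8,0,0,0,0.75],[0,0,-0.4,0,0,0.0297,0.75],[0,0,0,0,0,0.0297,0.75],[0,0,0,0,0,0.011,0.75],[0,0,0,0,0,0,0.75]]]'; python3 go.py 616.9 -208.9 156.6 100
```

```text
time: 22.38
tool_pos: [550.6, 247.9, 20.3]
tcp_rot: [-180.0, 0.0, -178.4]
ft_force: [-3.6, -2.1, 7.1]
finger_gap: 30.1
time: 23.62
tool_pos: [550.6, 248.4, 100.9]
tcp_rot: [179.9, 0.1, 156.3]
ft_force: [-0.3, -0.3, -0.9]
finger_gap: 64.0
t 23.625 pos [550.6 248.4 100.9] yaw 156.26921561741787 gap 64.03773009814061
shift/50 now frame [-4.893 -7.839  0.015] shift/50 after turn [-4.848 -7.867  0.018] turn/2pi [ 0.0002  0.0002 -0.0009]
```

```bash
python3 -m jog '[[[-0.25,-0.4,0,0,0,-0.0009,0.85],[-0.46,-0.75,0,0,0,0,0.85],[-0.48,-0.78,0,0,0,0,0.85],[-0.48,-0.78,0,0,0,0,0.85],[-0.48,-0.78,0,0,0,0,0.85],[-0.48,-0.78,0,0,0,0,0.85],[-0.48,-0.78,0,0,0,0,0.85],[-0.48,-0.78,0,0,0,0,0.85],[-0.48,-0.78,0,0,0,0,0.85],[-0.46,-0.75,0,0,0,0,0.85],[-0.32,-0.5,0,0,0,0,0.85],[0,0,0,0,0,0,0.85]]]'; python3 go.py 616.9 -208.9 156.6 6;  python3 - <<'E'
from h import *
from bench import snapshot,telemetry
c=camera_params('wrist');p,d=snapshot('wrist');cv2.imwrite('pics/w4.png',p[:,:,::-1])
P=zmap(c,d);z=P[...,2];m=((z>4)&(z<30)&(d>0)).astype(np.uint8);k,l,st,ce=cv2.connectedComponentsWithStats(m)
for i in range(1,k):
    if st[i,4]>1500: v,u=np.where(l==i);print(ce[i].round(),st[i,4],np.percentile(z[l==i],80),*rect(P[v,u,:2]))
E
```

```text
time: 25.12
tool_pos: [616.3, -211.3, 100.0]
tcp_rot: [-180.0, 0.1, 156.5]
ft_force: [0.1, 0.2, 0.5]
finger_gap: 72.6
t 25.125 pos [ 616.3 -211.3  100. ] yaw 156.49493816586124 gap 72.61383282349952
shift/50 now frame [0.01 0.05 1.88] shift/50 after turn [0.008 0.05  1.88 ] turn/2pi [-0.0001  0.0002 -0.0003]
[227.  14.] 1851 13.233966101163901 [ 476.  -207.8] [45.8 20.5] 65.9
[393.  49.] 2207 11.92129224844752 [ 529.1 -129.5] [42.7 42.7] -57.2
[549. 139.] 10771 15.15267104063281 [610.8 -59.5] [66.5 51. ] -35.6
[153. 142.] 3585 28.456405142572844 [ 519.1 -269. ] [33.7 33.5] -24.1
[322. 246.] 6758 20.180479964180726 [ 616.8 -207.9] [69.5 39.9] -23.6
[570. 333.] 18899 15.827930033722112 [763.1 -96.7] [154.1 129. ] -12.4
[ 15. 360.] 1810 14.1896251949747 [ 612.4 -440.8] [59.6 28.9] -31.7
[363. 392.] 9710 18.755088203516454 [ 744.4 -225. ] [92.8 87.1] 89.7
```

View pics/w4.png

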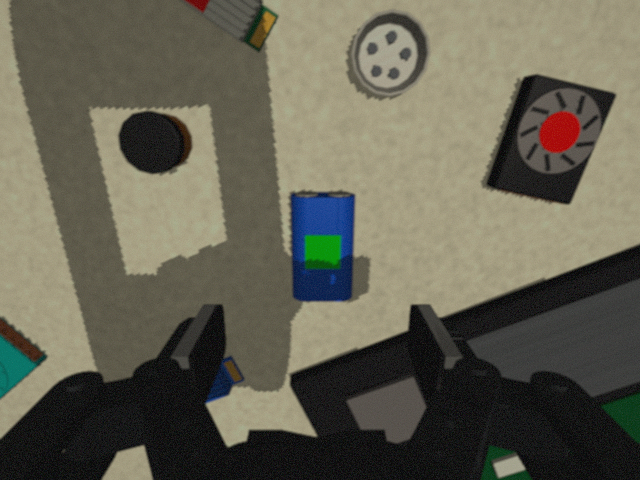

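The battery is at (322,246), and the jaws are clear on both sides.

```bash
python3 -m jog '[[[0.01,0.05,0.5,0,0,0,0.85],[0,0,0.8,0,0,0,0.85],[0,0,0.4,0,0,0,0.85],[0,0,0.18,0,0,0,0.85],[0,0,0,0,0,0,0.85],[0,0,0,0,0,0,0],[0,0,0,0,0,0,0],[0,0,0,0,0,0,0],[0,0,0,0,0,0,0],[0,0,0,0,0,0,0],[0,0,0,0,0,0,0],[0,0,0,0,0,0,0]]]' 60; python3 -m jog '[[[0,0,-0.3,0,0,0,0],[0,0,-0.4,0,0,0,0],[0,0,-0.2,0,0,-0.0231,0],[0,0,0,0,0,-0.0231,0],[0,0,0,0,0,-0.0231,0],[0,0,0,0,0,0,0]]]'; python3 go.py 553.1 137.7 181.5 55
```

```text
time: 26.68
tool_pos: [618.0, -207.0, 7.2]
tcp_rot: [180.0, 0.2, 156.6]
ft_force: [0.1, 0.8, 5.4]
finger_gap: 38.0
time: 27.42
tool_pos: [617.2, -206.7, 51.8]
tcp_rot: [-180.0, 0.1, -178.5]
ft_force: [-0.3, -0.3, -0.6]
finger_gap: 38.4
t 27.425 pos [ 617.2 -206.7   51.8] yaw -178.5467258566087 gap 38.368452379416006
shift/50 now frame [ 1.106  6.918 -0.07 ] shift/50 after turn [ 1.101  6.919 -0.064] turn/2pi [-0.0001  0.0002 -0.0001]
```

```bash
python3 -m jog '[[[0.08,0.5,0,0,0,0,0],[0.14,0.86,0,0,0,0,0],[0.15,0.93,0,0,0,0,0],[0.15,0.93,0,0,0,0,0],[0.15,0.93,0,0,0,0,0],[0.15,0.93,0,0,0,0,0],[0.14,0.9,0,0,0,0,0],[0.1,0.6,0,0,0,0,0],[0.05,0.34,0,0,0,0,0],[0,0,0,0,0,0,0],[0,0,0,0,0,0,0]]]'; python3 go.py 553.1 137.7 181.5 18
```

```text
time: 28.8
tool_pos: [552.2, 137.3, 50.4]
tcp_rot: [-180.0, 0.0, -178.5]
ft_force: [0.4, -1.4, -0.5]
finger_gap: 38.4
t 28.8 pos [552.2 137.3  50.4] yaw -178.54882940171765 gap 38.41648894129657
shift/50 now frame [-0.017  0.008  0.648] shift/50 after turn [-0.017  0.008  0.648] turn/2pi [-0.0001  0.     -0.0001]
```

Set down, open, lift and back away so the top camera can see the tray.

```bash
python3 -m jog '[[[-0.01,0.01,0.35,0,0,0,0],[0,0,0.18,0,0,0,0],[0,0,0.08,0,0,0,0],[0,0,0.05,0,0,0,0],[0,0,0,0,0,0,0],[0,0,0,0,0,0,0.7],[0,0,0,0,0,0,0.7],[0,0,0,0,0,0,0.7],[0,0,0,0,0,0,0.7]]]'; python3 -m jog '[[[0,0,-0.4,0,0,0,0.7],[0,0,-0.8,0,0,0,0.7],[0,0,-0.9,0,0,0,0.7],[0,-0.5,-0.9,0,0,0,0.7],[0,-0.9,0,0,0,0,0.7],[0,-0.9,0,0,0,0,0.7],[0,-0.9,0,0,0,0,0.7],[0,-0.9,0,0,0,0,0.7],[0,-0.9,0,0,0,0,0.7],[0,-0.9,0,0,0,0,0.7],[0,-0.5,0,0,0,0,0.7],[0,0,0,0,0,0,0.7]]]'; python3 - <<'E'
from h import *
from bench import snapshot
p,d=snapshot('top');im=np.ascontiguousarray(p[:,:,::-1]);cv2.imwrite('pics/t5.png',cv2.resize(im[140:340,120:420],None,fx=2.5,fy=2.5,interpolation=cv2.INTER_CUBIC))
c=camera_params('top');P=zmap(c,d);z=P[...,2]
print('raised on tray:')
m=((z>20)&(z<45)&(d>0)).astype(np.uint8);k,l,st,ce=cv2.connectedComponentsWithStats(m)
for i in range(1,k):
    if st[i,4]>80 and 140<ce[i][0]<262 and 170<ce[i][1]<286: v,u=np.where(l==i);print(ce[i].round(),st[i,4],np.percentile(z[l==i],80).round(1),*rect(P[v,u,:2]))
hsv=cv2.cvtColor(im,cv2.COLOR_BGR2HSV);H,S,V=cv2.split(hsv)
for n,mm in(('green',(abs(H.astype(int)-60)<12)&(S>150)&(V>90)),('red',((H<5)|(H>175))&(S>170)&(V>80))):
    k,l,st,ce=cv2.connectedComponentsWithStats(mm.astype(np.uint8))
    for i in range(1,k):
        if st[i,4]>25: print(n,np.round(ce[i]),'world',ray(c,ce[i],28 if ce[i][0]<262 else 16).round(1))
E
```

```text
time: 29.92
tool_pos: [552.5, 138.5, 17.2]
tcp_rot: [-180.0, -0.0, -178.5]
ft_force: [-0.5, 0.3, 0.1]
finger_gap: 59.9
time: 31.42
tool_pos: [561.1, -183.3, 168.8]
tcp_rot: [-179.9, 0.1, -178.6]
ft_force: [-0.0, 0.3, -0.2]
finger_gap: 59.6
raised on tray:
[223. 203.] 587 33.0 [551.5 138.6] [70.8 40.7] 0.8
[172. 203.] 348 33.3 [548.1 247.3] [61.1 33.9] 0.5
[172. 252.] 731 28.4 [442.6 245.3] [65.2 52.1] 1.3
[224. 253.] 320 26.6 [443.3 133.5] [66.8 23.9] 0.8
green [506. 184.] world [[ 603.2 -470.9]]
green [222. 202.] world [[551.9 139.8]]
green [171. 203.] world [[549.1 249.8]]
green [223. 253.] world [[442.1 133.3]]
green [171. 254.] world [[436.9 246.2]]
green [156. 341.] world [[254.  269.3]]
red [ 88. 150.] world [[662.2 439.2]]
red [313. 180.] world [[605.1 -53.3]]
red [385. 251.] world [[ 452.7 -211. ]]
red [468. 320.] world [[ 310.5 -388.2]]
red [404. 365.] world [[ 213.8 -252.8]]
```

View pics/t5.png

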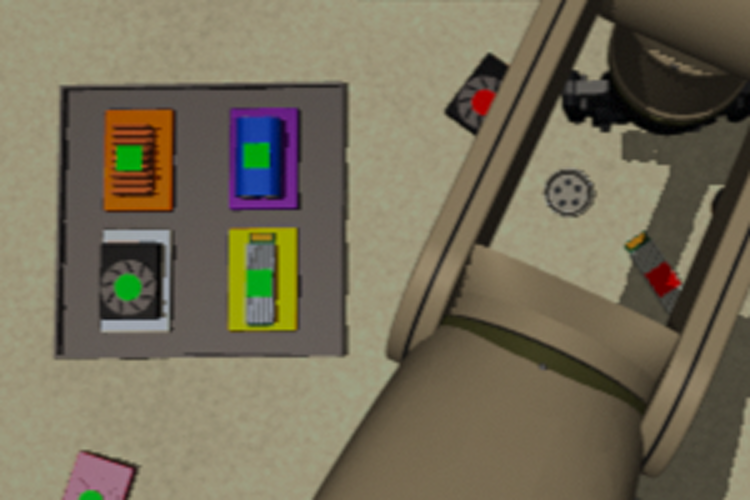

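The parts in the tray measure at their pad centres, and the red-stickered twins still show in place, so I'm handing in.

```bash
python3 -c "
from bench import job;print(job.hand_in())"
```

```text
the job is handed in; nothing more can be done
None
```

All four good parts are on their own pads in the grey tray, and I handed the job in at about 31 s of the 99 s allowed. Each part was lowered onto its pad and then released, with the arm backed well away afterwards.

**Position:** in the last top-camera check, the fan, battery and heat sink measured about 1–2 mm from their pad centres. The drive measured about 4 mm off along its length, partly because its low gold connector end was not counted in the measurement.

**Angle and height:** all four lay within about 1° of lengthwise. Their top heights read 1–3 mm above what parts lying flat on the pads should give, in line with the depth camera reading about 1 mm high on the bench.

**Faulty parts:** the red stickers on the fan and drive moved by less than 2 mm against the first picture, which is within the noise.

**Disagreements:** the fan's sticker lies about 6 mm from the fan's measured centre, because the hub is not at the middle of the case. I trusted the outline of the case instead. The arm's own position readings varied by 1–3 mm throughout, and no check failed.

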